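# Put the bread crate up on the sloped display stand

## Robot

A 6-joint arm with a two-finger parallel gripper is mounted at the origin on the work surface. World frame = base frame: x ahead of the robot, y to its left, z up, the work surface at z = 0. Lengths are in mm, angles in rad, forces in N, time in s.
With the tool pointing down it reaches from about 275 to 1000 mm from the base axis. Payload 8.4 kg.
Tool frame: the origin (TCP) lies at the very end of the fingers, on their centre line; the grasp point (between the pads) lies 19 mm behind it; z points along the fingers, y is the line along which they close (so a half turn about z gives the same grasp; the last joint's range is limited). The gripper opens to 85 mm and grips with 20 to 120 N. Pads are 22 mm wide; open, the fingers measure 114 mm over their backs; the gripper's body (76 mm by 85 mm) begins 54 mm behind the grasp point. The pads swing forward as they close: fully open they stand 13 mm farther back than shut.
Start: joints at [1.236, 0.353, 1.633, -0, 1.155, -0.002], TCP at [204.18, 590.71, 231.281] pointing down, gripper open.
Joint ranges: [-2.63, 2.63], [-0.92, 2.1], [0.06, 2.66], [-1.3, 4.44], [0, 2.69], [-3.02, 3.02]. Speed limits (rad/s): [2.22, 2.22, 2.79, 3.14, 3.14, 3.14].

## Interface

Orientations are given as [roll, pitch, yaw] about the fixed x, y, z axes, in that order (R = Rz(yaw) Ry(pitch) Rx(roll)).
In Python, from rig import telemetry, imaging, r gives the robot as it stands. The module is installed in compiled form; this text tells all that it offers.
- The arm moves only by the tool step_arm, never from a script. Its argument "moves" is a list of rows, each a list of 3 entries, a list of its own where there are three numbers: the turn, a rotation vector about the tool's x, y, z scaled (see below), then the shift along the tool's x, y, z scaled (see below), then the opening, from -1 (shut) to 1 (fully open). A call has 1 to 8 rows; each row is the pose to reach, as a shift and turn from the pose commanded when the call began, along the tool's axes at that moment; what a row does not reach only later rows make up. The controller multiplies each number of a shift by 200 mm and each number of a turn by 45 degrees. A row lasts 1/10 s, in which the tool goes at most 50 mm and 8.59 degrees, less where a joint would pass 70% of its speed; a pose out of reach is approached as far as the arm can. A call with a number of a shift or a turn outside -1 to 1 is refused whole. A call with a gripper value outside its range is refused whole. The fingers move at their own pace and stop on an object; "squeeze" is the grip in N (left out, the last holds). Time passes only in rows, so rows that repeat a pose let the fingers close. It gives the time, the measured TCP pose, the force, the opening and the grip force at its end, in the units of the state.
- telemetry.sense(): the state, without advancing time (a new reading comes with each control period).
- imaging.grab_frame(name): name is "side" or "top" or "wrist"; returns the picture (384x512x3 uint8, red, green, blue); there is no depth.
- imaging.calibration(name): a dict with "fx", "fy", "cx", "cy" (pixels), "cam_to_world" (4x4, takes a point from camera to world coordinates). Camera axes: x right, y up, looking along -z (the intrinsics and any distortion apply to the point x, -y, -z); pixel columns grow to the right and rows downward; lengths in mm; the calibration is good to about 2 mm. A picture is of the moment at which its call begins: read the wrist's pose just before it. calibration takes no time and is no camera call; for the wrist camera it gives the pose at the moment of the call.
- r.sign_off(): hands the job in; it is judged then, once.
Trained networks look in the newest picture that a camera, given by its name, has taken for a name from the list of things; names that differ only in an ending like _2 or _b are one class to them, and where a whole thing is asked for, a point or a joint stands for the part that bears it (a point fixed in the world has none). Each returns a list of dicts, best first, with "conf" (0 to 1); they miss things now and then, are a little off and sometimes report something else, mostly with a low value. They report only what shows in the picture. A call takes as long as a camera call. They do not tell look-alikes from the thing itself.
- imaging.recognise(camera, name): "extent" ([left, top, width, height] in pixels, round what is visible of it).
- imaging.mark_of(camera, name): "xy" ([column, row] in pixels: a listed point, or the origin of a listed thing).
The state is a dict: "clock": time; "qpos": joint angles; "qvel": joint speeds; "joint_efforts": joint torques, N m; "eef_pos": TCP position; "tcp_rot": TCP orientation; "contact_force": force on the tool from outside, world axes, zero at the start; "wrist_torque": the same for the moment, N m; "opening": opening from 0.0 (shut) to 1.0 (fully open); "grasp_force": force on a finger pad.
Only numpy, scipy, OpenCV 4.12 (cv2) and the standard library are available. Lean on these libraries where they do the work, as an engineer would, in place of code of your own. Each camera call takes 0.05 s, during which the arm holds its last target. There are 200 camera calls.

## Task

Put the crate of white rolls up on the sloped bread stand, in the free place: raise its rear edge over the place's front lip, then push the crate up the slope until it drops in behind the lip and lies flat and square on the deck like its neighbours, with both rolls still in it. The stop frame is not always clamped at the same spot, so feel for the drop and ease the crate home without ramming it; leave the neighbouring crates, the jam jar and the tongs where they are.

Things in the scene. Friction and masses are not known exactly. Their poses are not given: they have to be found in the camera images.
- crate: the crate to be placed: open orange-brown wooden crate, 150 deep (x) x 130 wide (y) x 65 high, walls 9, floor 8 thick, 0.3 to 0.55 kg, plus two pale rolls. Origin: centre of its underside; x points from its front wall (robot side) to its rear wall, z up out of it. It starts flat on the counter in front of the free place, a little turned. Pushing it up the slope takes 5 to 15 N
- crate_rear_rim (a point): middle of the top edge of the crate's rear wall: 70 behind the crate's origin, 65 above its underside. It can be pinched from above, across the 9 thick wall; behind the rolls some 40 is free inside for a finger
- crate_front (a point): middle of the crate's front lower edge: 75 in front of the crate's origin, at its underside. Seated behind the lip, it lies on the deck; resting on the lip's top it is 9 higher and the crate is tilted only 11.5 degrees
- stand: fixed wooden display stand, 456 wide (y), three places side by side, 146 apart. Its deck, 216 long, slopes 15 degrees (0.262 rad), rising from the robot side to the rear (its +x). Origin: on the counter below the middle of the deck; frame level, z up. The deck surface is 38 above the counter over the origin
- place: the free place on the stand (left, middle or right), shown by a dark rubber pad 110 x 90. Origin: on the deck surface at its middle, 38 above the counter; frame level, parallel to the stand's (x uphill, y along the stand). It carries a stop frame (see place_pad). A seated crate has its origin here, give or take 21 along the slope, its x axis tilted up 15 degrees
- place_pad (a point): same point as place. The place's pale wooden stop frame: front lip 10 thick, 9 high above the deck, its inner face 78 before the frame's middle along the slope; back stop 60 high, square to the deck, 78 behind it: 6 of play for a crate, and no room for a finger behind a seated crate. The frame is clamped up to 18 up or down the slope from this point; not measured: look or feel
- roll_front: pale roll lying across the crate near its front wall, 40 x 88 x 40, 60 g, loose. Origin: centre of its underside
- roll_back: pale roll lying across the middle of the crate, 40 x 88 x 40, 60 g, loose. Origin: centre of its underside
- crate_rye: neighbour: same crate, full of dark rye rolls, 0.85 kg, loose, seated on the stand. Origin: centre of its underside. Beside a crate in the middle of the free place there are gaps of 16. Rolls stand up to 76 above its underside
- crate_seed: neighbour: same crate, full of brown rolls, 0.85 kg, loose, seated on the stand. Origin: centre of its underside. Rolls stand up to 76 above its underside
- jam: loose jam jar with brass lid, 52 across, 62 high, on the counter left of the crate. Origin: centre of its underside
- tongs: loose steel bread tongs, 165 long (x), 35 wide, 17 high, lying on the counter right of the crate. Origin: underside, at the middle
Mind the look-alikes: they are no part of the job. What is shaped like the crate but turquoise is not meant. What is shaped like the roll_front but orange is not meant.

How it is judged (in metres and radians):
At the end, for the whole second after the job is handed in: crate at rest flat on the deck behind the lip: tilted 0.262 rad (0.235 to 0.295), its origin within 24 mm of the place's along x, 20 mm along y and 8.5 mm in height, square to 0.09 rad, both rolls inside it (angle between crate's own z axis and vertical between 0.235 and 0.295 rad and x of crate in the frame of place between -0.024 and 0.024 m and z of crate in the frame of place between -0.0095 and 0.0085 m and y of crate in the frame of place between -0.02 and 0.02 m and angle between the y axis of crate and the y axis of place, either way round below 0.09 rad and z of roll_front in the frame of crate between 0 and 0.05 m and x of roll_front in the frame of crate between -0.066 and 0.066 m and y of roll_front in the frame of crate between -0.056 and 0.056 m and z of roll_back in the frame of crate between 0 and 0.05 m and x of roll_back in the frame of crate between -0.066 and 0.066 m and y of roll_back in the frame of crate between -0.056 and 0.056 m and linear speed of crate below 0.02 m/s); the robot touches nothing.
It fails at once if a neighbouring crate is moved by over 12 mm (distance of any of crate_rye, crate_seed from where it was at the start of the episode above 0.012 m).
It fails at once if the jam jar or the tongs are moved by over 20 mm (distance of any of jam, tongs from where it was at the start of the episode above 0.02 m).
It fails at once if the crate is rammed against the back stop with over 20 N (contact force between crate and stops_c1 above 20 N).
It also fails if it takes over 58 s, if anything falls off the work surface, if the arm or the gripper's body presses on something with over 40 N, if the wrist force passes 120 N, or if a joint passes its speed limit or range.

## Working session

There is one attempt and no reset: what is moved stays moved. The work goes in short steps, Python scripts to look and compute and a tool call to move; the robot and the scene stay as the last step left them, time stands still between calls to the robot, and variables do not carry over. Pictures are saved under pics/ and viewed, at most 10 in all, crops included, and the job is handed in when it is done.

Besides the shell and the picture viewer there is one more tool, called after "Call:" by a JSON object that holds its "method" and its "body", one argument or row to a line. step_arm: Moves the arm, as the interface text tells. Its arguments: {"type":"object","properties":{"moves":{"type":"array"},"squeeze":{"type":"number"}},"required":["moves"]}

```bash
mkdir -p pics; python3 - <<'E'
from rig import telemetry, imaging, r
import cv2,numpy as np
ims=[]
for c in ["top","side"]:
    im=imaging.grab_frame(c); cv2.imwrite(f"pics/{c}0.png",im[:,:,::-1]); ims.append(im)
    k=imaging.calibration(c); print(c,k['fx'],k['fy'],k['cx'],k['cy'],[x for x in k if x not in('fx','fy','cx','cy','cam_to_world')],np.round(k['cam_to_world'],3).tolist())
    for n in ["crate","crate_rear_rim","crate_front","place","crate_rye","crate_seed","jam","tongs","roll_front","roll_back"]:
        print(n,[(np.round(d['xy']).tolist(),round(d['conf'],2)) for d in imaging.mark_of(c,n)[:3]])
s=telemetry.sense();print(s)
E
```

```text
top 476.4442039831463 476.4442039831463 259.1562699213867 189.27307391890153 [] [[0.01, 0.994, -0.11, 329.204], [-1.0, 0.012, 0.015, 14.936], [0.016, 0.11, 0.994, 1175.771], [0.0, 0.0, 0.0, 1.0]]
crate [([294.0, 195.0], 0.88), ([190.0, 244.0], 0.67)]
crate_rear_rim [([168.0, 272.0], 0.79), ([304.0, 168.0], 0.57)]
crate_front [([287.0, 223.0], 0.75), ([290.0, 216.0], 0.58), ([207.0, 220.0], 0.57)]
place [([312.0, 116.0], 0.72), ([294.0, 198.0], 0.29)]
crate_rye [([195.0, 99.0], 0.78)]
crate_seed [([256.0, 108.0], 0.92), ([305.0, 166.0], 0.17)]
jam []
tongs [([370.0, 207.0], 0.56)]
roll_front [([291.0, 214.0], 0.86), ([357.0, 276.0], 0.72), ([303.0, 168.0], 0.72)]
roll_back [([295.0, 198.0], 0.65)]
side 389.72539314768534 389.72539314768534 255.54390648932622 189.87056462074105 [] [[0.997, 0.069, -0.038, 424.469], [-0.077, 0.753, -0.653, -658.175], [-0.017, 0.654, 0.756, 828.111], [0.0, 0.0, 0.0, 1.0]]
crate [([251.0, 236.0], 0.67), ([199.0, 165.0], 0.67), ([330.0, 187.0], 0.47)]
crate_rear_rim [([183.0, 144.0], 0.84), ([250.0, 235.0], 0.72), ([225.0, 233.0], 0.59)]
crate_front [([222.
[... 356 characters left out ...]
.1, 'qpos': array([ 1.23559385e+00,  3.52958345e-01,  1.63341081e+00, -2.71470332e-05,
        1.15520221e+00, -2.38577831e-03]), 'qvel': array([-1.11342525e-03,  1.76186892e-03,  2.10570011e-05, -5.06724543e-04,
       -3.64644814e-04, -6.66601699e-05]), 'joint_efforts': array([-1.74910194e-03, -6.05186033e+01, -3.42436409e+01, -1.29052905e-04,
        1.38421423e-03,  5.41380223e-05]), 'eef_pos': array([204.19041951, 590.70161209, 231.30236979]), 'tcp_rot': array([3.14157142e+00, 2.48871487e-05, 2.80878691e+00]), 'contact_force': array([ 0.23971422,  0.5810362 , -0.09666202]), 'wrist_torque': array([ 0.01404131,  0.02659435, -0.00899812]), 'grasp_force': 0.0, 'opening': 0.9964377419810139}
```

View pics/top0.png

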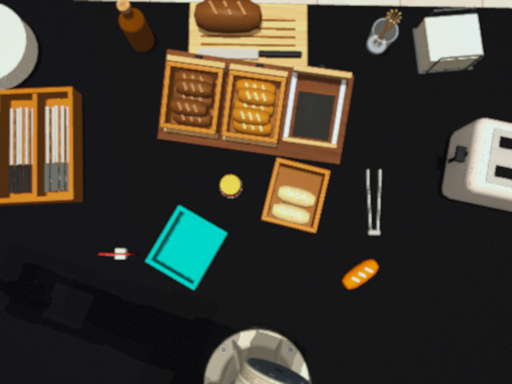

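View pics/side0.png

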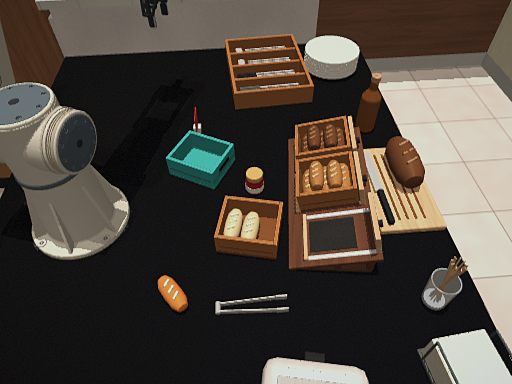

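The top view shows the wanted crate, orange-brown with two pale rolls, at about (295,195). Candidates for mix-ups:
- Turquoise crate at (187,247).
- Seated neighbours at (193,97) and (255,107).
- Orange roll at (360,274), against the two white rolls at (295,195) and (291,214).

The free place is the right one, with its pad at (315,117). I choose the orange-brown crate and check it in a crop.

```bash
python3 - <<'E'
import cv2
im=cv2.imread("pics/top0.png")[45:240,225:385]
cv2.imwrite("pics/crop0.png",cv2.resize(im,None,fx=3,fy=3,interpolation=cv2.INTER_CUBIC))
im=cv2.imread("pics/side0.png")[180:280,205:395]
cv2.imwrite("pics/crop1.png",cv2.resize(im,None,fx=4,fy=4,interpolation=cv2.INTER_CUBIC))
E
```

```text
(no output)
```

View pics/crop0.png

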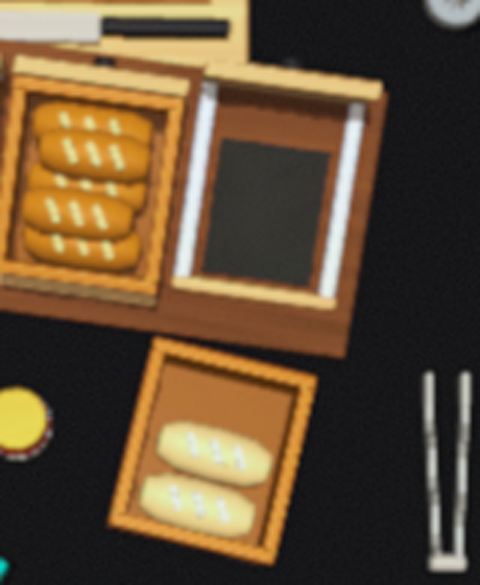

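View pics/crop1.png

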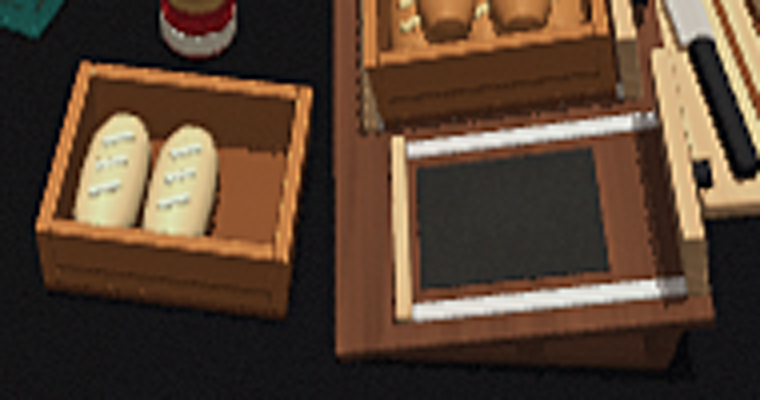

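The crops confirm the choice: the crate's rim corners are at crop (155,338), (317,377), (272,563) and (109,523), its front faces the robot, and both white rolls are in its front half. The pad's corners are at (223,140), (330,152), (311,288) and (203,273), and the lip runs from (176,280) to (336,300).

```bash
cat > h.py <<'E'
from rig import telemetry, imaging, r
import numpy as np, cv2
from scipy.spatial.transform import Rotation as R
def ray(cam,uv,k=None):
    k=k or imaging.calibration(cam); M=np.array(k['cam_to_world'])
    d=M[:3,:3]@np.array([(uv[0]-k['cx'])/k['fx'],-(uv[1]-k['cy'])/k['fy'],-1]); return M[:3,3],d
def onplane(cam,uv,p,n=(0,0,1)):
    o,d=ray(cam,uv); n=np.array(n); return o+d*(n@(np.array(p)-o))/(n@d)
def tool():
    s=telemetry.sense(); return s['eef_pos'],R.from_euler('xyz',s['tcp_rot'])
def to(pos,Rt=None,f=None):
    "units of shift and turn to reach pos/rotation from measured pose"
    p,Rc=tool(); sh=Rc.inv().apply(np.array(pos)-p)/200
    rv=np.zeros(3) if Rt is None else (Rc.inv()*Rt).as_rotvec()/np.radians(45)
    return rv.round(3),sh.round(4)
E
python3 - <<'E'
from h import *
c=lambda u,v:((u+.5)/3-.5+225,(v+.5)/3-.5+45)
s=lambda u,v:((u+.5)/4-.5+205,(v+.5)/4-.5+180)
P=lambda cam,q,z:onplane(cam,q,(0,0,z)).round(1)
print("crate top",[P("top",c(*q),65)[:2].tolist() for q in [(155,338),(317,377),(272,563),(109,523)]])
print("crate side",[P("side",s(*q),65)[:2].tolist() for q in [(83,63),(312,88),(288,258),(38,230)]],"order lfront? RL..")
pc=P("top",c(267,213),38);print("pad c",pc, "side", P("side",s(511,217),38))
for yaw in [-.13]:
    n=R.from_euler('zyx',[yaw,-np.radians(15),0]).apply([0,0,1])
    for nm,cam,f,qs in [("padtop","top",c,[(223,140),(330,152),(311,288),(203,273)]),("padside","side",s,[(416,163),(592,150),(608,272),(421,288)])]:
        X=np.array([onplane(cam,f(*q),pc+n*1,n) for q in qs]);print(nm,X.round(1).tolist(),X.mean(0).round(1),[np.linalg.norm(X[i]-X[i-1]).round(1) for i in range(4)])
    for nm,cam,f,qs,h in [("lip inner top","top",c,[(176,280),(336,300)],9),("lip inner side","side",s,[(403,139),(411,318)],9),("lip outer side","side",s,[(392,138),(397,318)],9),("back stop foot-ish top front edge","top",c,[(207,80),(380,97)],60),("stand right end","top",c,[(345,356),(387,92)],0)]:
        print(nm,[onplane(cam,f(*q),pc+n*h,n).round(1).tolist() for q in qs])
E
```

```text
crate top [[528.7, -42.0], [499.2, -169.8], [353.0, -133.9], [382.6, -7.1]]
crate side [[384.2, -10.5], [527.6, -44.3], [498.4, -168.6], [354.5, -136.4]] order lfront? RL..
pad c [ 638.2 -134.3   38. ] side [ 639.3 -133.9   38. ]
padtop [[693.8, -96.7, 53.9], [685.8, -183.8, 51.8], [579.5, -172.3, 23.3], [590.2, -83.1, 26.2]] [ 637.4 -133.9   38.8] [np.float64(108.1), np.float64(87.5), np.float64(110.6), np.float64(89.9)]
padside [[591.0, -80.2, 26.4], [694.6, -100.0, 54.1], [683.7, -185.6, 51.2], [579.3, -169.9, 23.3]] [ 637.2 -133.9   38.8] [np.float64(90.5), np.float64(109.0), np.float64(86.3), np.float64(109.2)]
lip inner top [[582.7, -60.5, 32.4], [568.7, -191.9, 28.7]]
lip inner side [[584.6, -65.4, 32.9], [569.0, -192.9, 28.8]]
lip outer side [[578.1, -62.7, 31.2], [561.2, -191.0, 26.7]]
back stop foot-ish top front edge [[718.8, -77.6, 121.7], [708.5, -210.7, 118.9]]
stand right end [[525.9, -202.7, 7.9], [732.7, -228.3, 63.3]]
```

Top and side views agree to within 2 mm:
- **Crate:** origin (441,-89), yaw -0.229.
- **Place:** (637.5,-134), yaw about -0.117.
- **Stop frame:** clamped about 17 mm up the slope.

Plan:
1. Pinch the rear wall, lift with tilt, and set the crate across the lip.
2. Release it, then push from the front.

Call:
{"method": "step_arm", "body": {
  "moves": [
    [[0,0,0.9],[-0.8,-0.78,0],-0.25],
    [[0,0,0.9],[-0.8,-0.78,0],-0.25],
    [[0,0,0.9],[-0.8,-0.78,0],-0.25],
    [[0,0,0.9],[-0.8,-0.78,0],-0.25],
    [[0,0,0.9],[-0.8,-0.78,0],-0.25],
    [[0,0,0.9],[-0.8,-0.78,0],-0.25]
  ],
  "squeeze": 80
}}

```text
clock: 1.7
eef_pos: [305.4, 388.5, 231.5]
tcp_rot: [-3.142, 0.001, 2.096]
contact_force: [-0.5, 0.1, -0.1]
opening: 0.376
grasp_force: 0.0
```

```bash
cat >> h.py <<'E'
ST=-0.117; PL=np.array([637.5,-134,38.]); EX=np.array([np.cos(ST),np.sin(ST),0]); EY=np.array([-EX[1],EX[0],0])
def grip_rot(yaw,pitch=0):
    "tool y = crate x (pitched up), tool x = crate y"
    c=R.from_euler('z',yaw)*R.from_euler('y',-pitch); M=c.as_matrix(); return R.from_matrix(np.c_[M[:,1],M[:,0],-M[:,2]])
E
python3 -c "
from h import *
G=grip_rot(-.229); print(tool()[0],telemetry.sense()['tcp_rot'],telemetry.sense()['opening']); print(to([420,110,170],G),to([510,-105,110],G))"
```

```text
[305.41568696 388.45136697 231.48516417] [-3.14155839e+00  6.66356306e-04  2.09626796e+00] 0.376242705846795
(array([0.   , 0.001, 0.961]), array([-1.4916, -0.2027,  0.3084])) (array([0.   , 0.001, 0.961]), array([-2.6471, -0.3527,  0.6092]))
```

Call:
{"method": "step_arm", "body": {
  "moves": [
    [[0,0,0.96],[-1,-0.14,0.1],-0.25],
    [[0,0,0.96],[-1,-0.14,0.1],-0.25],
    [[0,0,0.96],[-1,-0.14,0.1],-0.25],
    [[0,0,0.96],[-1,-0.14,0.1],-0.25],
    [[0,0,0.96],[-1,-0.14,0.1],-0.25],
    [[0,0,0.96],[-1,-0.14,0.1],-0.25]
  ]
}}

```text
clock: 2.3
eef_pos: [382.3, 203.9, 211.4]
tcp_rot: [3.141, -0.0, 1.344]
contact_force: [-0.6, 0.1, 0.4]
opening: 0.374
grasp_force: 0.0
```

```bash
python3 -c "
from h import *
G=grip_rot(-.229); print(telemetry.sense()['tcp_rot']); print(to([510,-105,150],G),to([510,-105,110],G))"
```

```text
[ 3.14144799e+00 -4.71371203e-04  1.34431915e+00]
(array([ 0.   , -0.001,  0.003]), array([-1.3617,  0.9689,  0.3064])) (array([ 0.   , -0.001,  0.003]), array([-1.3618,  0.9689,  0.5064]))
```

Call:
{"method": "step_arm", "body": {
  "moves": [
    [[0,0,0],[-1,0.72,0.2],-0.25],
    [[0,0,0],[-1,0.72,0.2],-0.25],
    [[0,0,0],[-1,0.72,0.2],-0.25],
    [[0,0,0],[-1,0.72,0.2],-0.25],
    [[0,0,0],[-1,0.72,0.2],-0.25],
    [[0,0,0],[-1,0.72,0.2],-0.25]
  ]
}}

```text
clock: 2.9
eef_pos: [480.3, -25.3, 170.8]
tcp_rot: [3.14, 0.001, 1.351]
contact_force: [0.4, 0.5, -0.7]
opening: 0.376
grasp_force: 0.0
```

Call:
{"method": "step_arm", "body": {
  "moves": [
    [[0,0,0],[-0.36,0.25,0.3],-0.25],
    [[0,0,0],[-0.36,0.25,0.3],-0.25],
    [[0,0,0],[-0.36,0.25,0.3],-0.25],
    [[0,0,0],[-0.36,0.25,0.3],-0.25]
  ]
}}

```text
clock: 3.3
eef_pos: [510.8, -102.8, 110.3]
tcp_rot: [-3.14, -0.0, 1.351]
contact_force: [-1.0, 0.3, -0.2]
opening: 0.375
grasp_force: 0.0
```

```bash
python3 - <<'E'
from h import *
im=imaging.grab_frame("wrist"); cv2.imwrite("pics/w0.png",im[:,:,::-1])
G=grip_rot(-.229); print(telemetry.sense()['tcp_rot']); print(to([510,-105,32],G))
E
```

```text
[-3.14053631e+00 -4.92958791e-04  1.35119406e+00]
(array([-0.001, -0.001,  0.012]), array([-0.0144, -0.0007,  0.3957]))
```

View pics/w0.png

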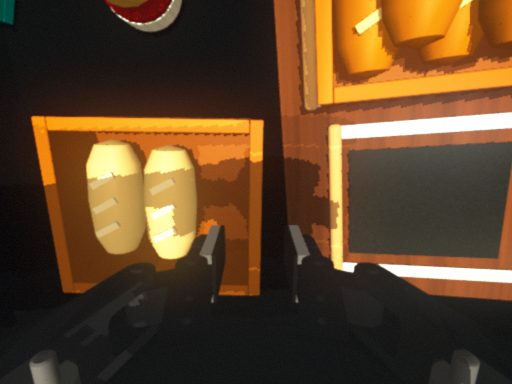

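The rear wall (column 255) lies midway between the fingertips (columns 215 and 298), and the inner finger clears the back roll (edge at column 195). I go down and pinch.

Call:
{"method": "step_arm", "body": {
  "moves": [
    [[0,0,0.01],[-0.014,0,0.2],-0.25],
    [[0,0,0.01],[-0.014,0,0.35],-0.25],
    [[0,0,0.01],[-0.014,0,0.395],-0.25],
    [[0,0,0.01],[-0.014,0,0.395],-0.25],
    [[0,0,0.01],[-0.014,0,0.395],-0.6],
    [[0,0,0.01],[-0.014,0,0.395],-1],
    [[0,0,0.01],[-0.014,0,0.395],-1],
    [[0,0,0.01],[-0.014,0,0.395],-1]
  ],
  "squeeze": 80
}}

```text
clock: 4.15
eef_pos: [511.3, -106.3, 34.1]
tcp_rot: [3.139, -0.001, 1.34]
contact_force: [0.7, 4.4, 7.8]
opening: 0.09
grasp_force: 79.2
```

Call:
{"method": "step_arm", "body": {
  "moves": [
    [[-0.083,0,0],[0,-0.01,-0.05],-1],
    [[-0.167,0,0],[0,-0.026,-0.1],-1],
    [[-0.25,0,0],[0,-0.044,-0.145],-1],
    [[-0.333,0,0],[0,-0.065,-0.19],-1],
    [[-0.333,0,0],[0,-0.065,-0.25],-1],
    [[-0.333,0,0],[0,-0.065,-0.32],-1],
    [[-0.333,0,0],[0,-0.065,-0.4],-1],
    [[-0.333,0,0],[0,-0.065,-0.4],-1]
  ],
  "squeeze": 115
}}

```text
clock: 4.95
eef_pos: [498.8, -103.8, 114.7]
tcp_rot: [2.876, -0.0, 1.34]
contact_force: [0.8, -0.4, -4.8]
opening: 0.088
grasp_force: 112.9
```

```bash
python3 - <<'E'
from h import *
im=imaging.grab_frame("side")[130:330,170:420]; cv2.imwrite("pics/s1.png",cv2.resize(im[:,:,::-1],None,fx=3,fy=3,interpolation=cv2.INTER_CUBIC))
print(telemetry.sense())
E
```

```text
{'clock': 5.0, 'qpos': array([-0.20344982,  0.22640928,  2.1710694 , -0.01534885,  0.4799691 ,
        0.0399101 ]), 'qvel': array([-0.00113249,  0.03064763,  0.01793651, -0.00835085, -0.01233153,
       -0.0034295 ]), 'joint_efforts': array([ 1.78033684e-02, -4.58363235e+01, -2.71824074e+01, -1.08512075e-02,
       -1.41942155e+00, -6.56515753e-03]), 'eef_pos': array([ 498.0948594 , -103.70733279,  113.52618698]), 'tcp_rot': array([ 2.87730672e+00, -2.68946856e-05,  1.34011310e+00]), 'contact_force': array([-0.40803982,  0.02850752, -6.08673146]), 'wrist_torque': array([0.01389783, 0.01457663, 0.08419758]), 'grasp_force': 112.93619155883789, 'opening': 0.0839203984655857}
```

View pics/s1.png

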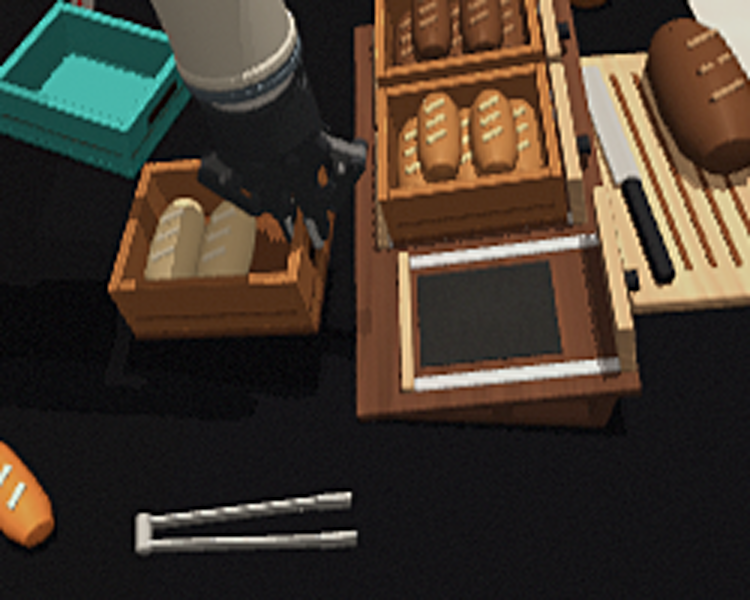

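```bash
cat >> h.py <<'E'
SL=np.radians(15)
def crate_tcp(s,lat,h,pitch=SL,off=(70.5,-1,34)):
    "tool pose holding the crate: origin at slope s, lateral, height h over the deck"
    o=PL+EX*(s*np.cos(SL)-h*np.sin(SL))+EY*lat+np.array([0,0,s*np.sin(SL)+h*np.cos(SL)])
    return o+(R.from_euler('z',ST)*R.from_euler('y',-pitch)).apply(off), grip_rot(ST,pitch)
E
python3 - <<'E'
from h import *
for a in [(-150,-1,70),(-10,-1,35)]: print(crate_tcp(*a)[0].round(1),to(*crate_tcp(*a)))
E
```

```text
[ 534.3 -123.9  117.9] (array([ 0.003,  0.038, -0.14 ]), array([-0.0568,  0.1979,  0.031 ]))
[ 677.6 -140.7  120.3] (array([ 0.003,  0.038, -0.14 ]), array([0.025 , 0.893 , 0.2065]))
```

Call:
{"method": "step_arm", "body": {
  "moves": [
    [[0,0.012,-0.05],[-0.02,0.06,0.01],-1],
    [[0,0.025,-0.09],[-0.035,0.12,0.02],-1],
    [[0,0.038,-0.14],[-0.057,0.19,0.03],-1],
    [[0,0.038,-0.14],[-0.057,0.19,0.03],-1]
  ]
}}

```text
clock: 5.4
eef_pos: [533.5, -124.3, 116.1]
tcp_rot: [2.879, -0.0, 1.454]
contact_force: [-0.4, 0.4, -5.4]
opening: 0.086
grasp_force: 113.0
```

```bash
python3 - <<'E'
from h import *
print(telemetry.sense()['contact_force'])
for a in [(-150,-1,70),(-10,-1,35)]: print(to(*crate_tcp(*a)))
E
```

```text
[-0.38981994  0.43348318 -5.4030508 ]
(array([ 0.002, -0.   ,  0.   ]), array([ 0.0026,  0.0056, -0.0075]))
(array([ 0.002, -0.   ,  0.   ]), array([0.0024, 0.7054, 0.1683]))
```

Call:
{"method": "step_arm", "body": {
  "moves": [
    [[0,0,0],[0,0.06,0],-1],
    [[0,0,0],[0,0.16,0],-1],
    [[0,0,0],[0,0.28,0],-1],
    [[0,0,0],[0.002,0.4,0.03],-1],
    [[0,0,0],[0.002,0.52,0.08],-1],
    [[0,0,0],[0.002,0.63,0.13],-1],
    [[0,0,0],[0.002,0.705,0.15],-1],
    [[0,0,0],[0.002,0.705,0.15],-1]
  ]
}}

```text
clock: 6.2
eef_pos: [676.9, -139.5, 123.3]
tcp_rot: [2.879, -0.0, 1.454]
contact_force: [-0.6, 0.5, -5.7]
opening: 0.086
grasp_force: 113.1
```

```bash
python3 - <<'E'
from h import *
top=imaging.grab_frame("top")[45:240,225:385];im=imaging.grab_frame("side")[150:300,230:420]
a=cv2.resize(top,(400,488));b=cv2.resize(im,(400,316));b=cv2.copyMakeBorder(b,0,172,0,0,0)
cv2.imwrite("pics/s2.png",np.hstack([a,b])[:,:,::-1])
print(telemetry.sense()['contact_force'])
for a in [(-10,-1,30),(-10,-1,12),(-10,-1,5.4)]: print(to(*crate_tcp(*a)))
print(to(*crate_tcp(-10,-1,5.4,np.radians(10.9))))
E
```

```text
[-0.05529167  0.35764748 -5.70542841]
(array([-0.003, -0.001, -0.   ]), array([-0.0056,  0.0139,  0.0418]))
(array([-0.003, -0.001, -0.   ]), array([-0.0056,  0.0141,  0.1318]))
(array([-0.003, -0.001, -0.   ]), array([-0.0057,  0.0142,  0.1648]))
(array([ 0.088, -0.001,  0.   ]), array([-0.0057,  0.0255,  0.1904]))
```

View pics/s2.png

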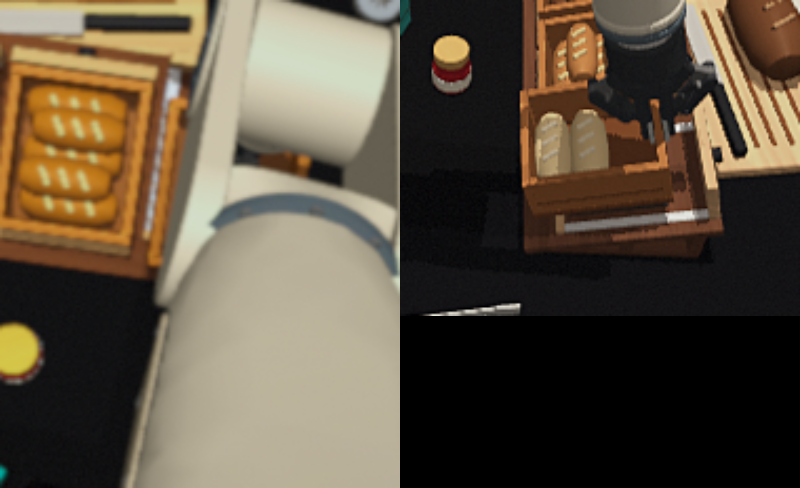

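The crate hangs over the free place at the right tilt, clear of the neighbour, with both rolls inside. I lower it onto the lip and deck.

Call:
{"method": "step_arm", "body": {
  "moves": [
    [[0,0,0],[-0.005,0.014,0.04],-1],
    [[0,0,0],[-0.005,0.014,0.08],-1],
    [[0.02,0,0],[-0.005,0.014,0.11],-1],
    [[0.05,0,0],[-0.005,0.018,0.14],-1],
    [[0.07,0,0],[-0.005,0.022,0.16],-1],
    [[0.085,0,0],[-0.005,0.025,0.172],-1],
    [[0.085,0,0],[-0.005,0.025,0.172],-1]
  ]
}}

```text
clock: 7.0
eef_pos: [689.2, -142.4, 91.6]
tcp_rot: [2.947, -0.0, 1.454]
contact_force: [-0.2, -0.5, -6.7]
opening: 0.086
grasp_force: 113.3
```

```bash
python3 - <<'E'
from h import *
print(telemetry.sense()['contact_force'],to(*crate_tcp(-10,-1,5.4,np.radians(10.9))))
E
```

```text
[-0.18352567 -0.52901557 -6.73076353] (array([ 0.005, -0.001,  0.   ]), array([ 0.0016, -0.0068,  0.0204]))
```

Call:
{"method": "step_arm", "body": {
  "moves": [
    [[0,0,0],[0,-0.006,0.01],-1],
    [[0,0,0],[0,-0.006,0.02],-1],
    [[0,0,0],[0,-0.006,0.02],-1]
  ]
}}

```text
clock: 7.3
eef_pos: [688.0, -142.3, 87.8]
tcp_rot: [2.947, -0.0, 1.454]
contact_force: [-1.5, -0.3, -4.3]
opening: 0.083
grasp_force: 113.4
```

Call:
{"method": "step_arm", "body": {
  "moves": [
    [[0,0,0],[0,0,0.008],-1],
    [[0,0,0],[0,0,0.014],-1],
    [[0,0,0],[0,0,0.014],-1]
  ]
}}

```text
clock: 7.6
eef_pos: [688.6, -142.3, 86.8]
tcp_rot: [2.947, -0.0, 1.454]
contact_force: [-7.9, 2.1, 13.1]
opening: 0.086
grasp_force: 116.5
```

Contact. Now I release with a small opening and withdraw along the tool axis.

Call:
{"method": "step_arm", "body": {
  "moves": [
    [[0,0,0],[0,0,-0.01],-0.55],
    [[0,0,0],[0,0,-0.01],-0.55],
    [[0,0,0],[0,0,-0.01],-0.55],
    [[0,0,0],[0,0,-0.15],-0.55],
    [[0,0,0],[0,0,-0.4],-0.55],
    [[0,0,0],[0,0,-0.7],-0.55],
    [[0,0,0],[0,0,-0.7],-0.55]
  ]
}}

```text
clock: 8.3
eef_pos: [664.3, -139.9, 229.0]
tcp_rot: [2.938, 0.001, 1.454]
contact_force: [1.0, 0.2, 0.8]
opening: 0.225
grasp_force: 0.0
```

```bash
python3 - <<'E'
from h import *
top=imaging.grab_frame("top")[45:240,225:385];im=imaging.grab_frame("side")[150:300,230:420]
a=cv2.resize(top,(400,488));b=cv2.resize(im,(400,316),interpolation=cv2.INTER_CUBIC);b=cv2.copyMakeBorder(b,0,172,0,0,0)
cv2.imwrite("pics/s3.png",np.hstack([a,b])[:,:,::-1])
print(telemetry.sense())
E
```

```text
{'clock': 8.4, 'qpos': array([-0.2199498 ,  0.34209225,  1.67975425,  0.02550228,  0.92115152,
       -0.11660596]), 'qvel': array([-0.00068186,  0.05396184,  0.04357836, -0.001065  , -0.02278395,
       -0.00073505]), 'joint_efforts': array([-3.82781436e-02, -6.28484559e+01, -3.57984924e+01,  1.02317445e-01,
       -7.98274912e-01,  4.50460415e-03]), 'eef_pos': array([ 663.11022134, -139.58195855,  225.17689065]), 'tcp_rot': array([2.94182035e+00, 1.39239631e-04, 1.45403470e+00]), 'contact_force': array([-0.36083713, -0.47797867, -0.44035727]), 'wrist_torque': array([-0.00412919,  0.12028248,  0.03065067]), 'grasp_force': 0.0, 'opening': 0.22502492994727233}
```

View pics/s3.png

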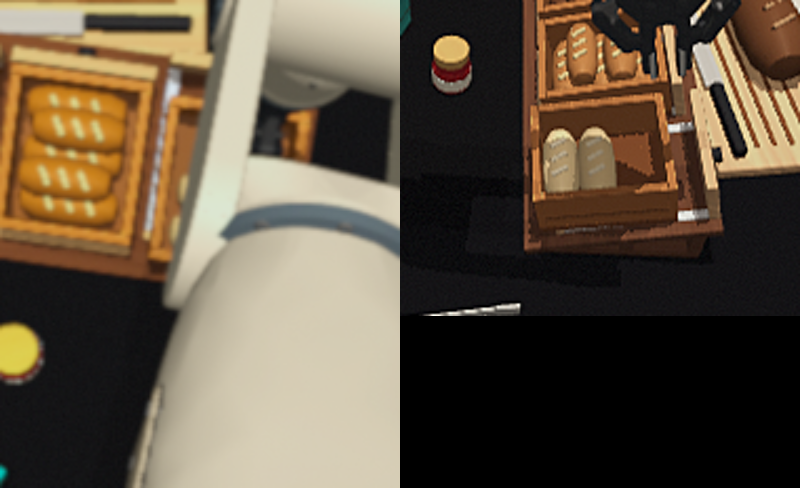

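The crate rests across the lip, square to the place, with both rolls inside. I will push it from the front with the open fingers side by side, which gives two contact points and keeps it square.

```bash
cat >> h.py <<'E'
def push_pose(s,h,lat=-1,pitch=SL):
    M=(R.from_euler('z',ST)*R.from_euler('y',-pitch)).as_matrix()
    o=PL+EX*(s*np.cos(SL)-h*np.sin(SL))+EY*lat+np.array([0,0,s*np.sin(SL)+h*np.cos(SL)])
    return o,R.from_matrix(np.c_[-M[:,0],M[:,1],-M[:,2]])
E
python3 - <<'E'
from h import *
print(tool()[0],to(*push_pose(-60,190)),to(*push_pose(-125,170)))
E
```

```text
[ 663.11022134 -139.58195855  225.17689065] (array([-0.062, -0.062, -1.999]), array([ 0.0079, -0.6719, -0.0382])) (array([-0.062, -0.062, -1.999]), array([ 0.008 , -0.99  ,  0.0818]))
```

Call:
{"method": "step_arm", "body": {
  "moves": [
    [[0,0,-1],[0.008,-0.67,-0.05],0.7],
    [[0,0,-1],[0.008,-0.67,-0.05],0.7],
    [[0,0,-1],[0.008,-0.67,-0.05],0.7],
    [[0,0,-1],[0.008,-0.67,-0.05],0.7],
    [[0,0,-1],[0.008,-0.67,-0.05],0.7],
    [[0,0,-1],[0.008,-0.67,-0.05],0.7]
  ]
}}

```text
clock: 9.0
eef_pos: [528.4, -121.9, 204.2]
tcp_rot: [3.005, 0.136, 2.235]
contact_force: [-0.3, -0.2, 0.6]
opening: 0.847
grasp_force: 0.0
```

```bash
python3 -c "
from h import *
print(telemetry.sense()['qpos'],to(*push_pose(-125,150)))"
```

```text
[-0.24535548  0.16138007  1.97465789  0.03457932  0.81548023 -0.94054626] (array([-0.034, -0.085, -0.993]), array([ 0.209 , -0.2091,  0.2157]))
```

Call:
{"method": "step_arm", "body": {
  "moves": [
    [[-0.034,-0.085,-0.993],[0.209,-0.209,0.1],0.7],
    [[-0.034,-0.085,-0.993],[0.209,-0.209,0.1],0.7],
    [[-0.034,-0.085,-0.993],[0.209,-0.209,0.21],0.7],
    [[-0.034,-0.085,-0.993],[0.209,-0.209,0.21],0.7],
    [[-0.034,-0.085,-0.993],[0.209,-0.209,0.21],0.7],
    [[-0.034,-0.085,-0.993],[0.209,-0.209,0.21],0.7],
    [[-0.034,-0.085,-0.993],[0.209,-0.209,0.21],0.7]
  ]
}}

```text
clock: 9.7
eef_pos: [478.8, -116.0, 151.7]
tcp_rot: [3.14, 0.262, 3.019]
contact_force: [-0.8, 0.3, 0.6]
opening: 0.852
grasp_force: 0.0
```

```bash
python3 -c "
from h import *
print(telemetry.sense()['qpos'],to(*push_pose(-125,20)))"
```

```text
[-0.26766134  0.13509198  2.16862834  0.07063141  0.57992876 -1.77052984] (array([-0.   ,  0.   , -0.006]), array([ 0.0011, -0.0016,  0.6559]))
```

Call:
{"method": "step_arm", "body": {
  "moves": [
    [[0,0,-0.006],[0,0,0.25],0.7],
    [[0,0,-0.006],[0,0,0.45],0.7],
    [[0,0,-0.006],[0,0,0.6],0.7],
    [[0,0,-0.006],[0,0,0.67],0.7],
    [[0,0,-0.006],[-0.06,0,0.67],0.7],
    [[0,0,-0.006],[-0.1,0,0.67],0.7],
    [[0,0,-0.006],[-0.1,0,0.67],0.7]
  ]
}}

```text
clock: 10.4
eef_pos: [536.6, -123.4, 31.0]
tcp_rot: [-3.141, 0.268, 3.024]
contact_force: [0.0, -0.2, 0.5]
opening: 0.849
grasp_force: 0.0
```

```bash
python3 -c "
from h import *
print(telemetry.sense()['contact_force'],to(*push_pose(-96,17)))"
```

```text
[ 0.03647223 -0.20106434  0.53429496] (array([-0.001,  0.009, -0.001]), array([-0.019 ,  0.001 ,  0.0127]))
```

Call:
{"method": "step_arm", "body": {
  "moves": [
    [[0,0,0],[-0.01,0,0],0.7],
    [[0,0,0],[-0.02,0,0],0.7],
    [[0,0,0],[-0.03,0,0],0.7],
    [[0,0,0],[-0.04,0,0],0.7],
    [[0,0,0],[-0.05,0,0],0.7],
    [[0,0,0],[-0.06,0,0],0.7]
  ]
}}

```text
clock: 11.0
eef_pos: [543.5, -123.7, 31.9]
tcp_rot: [3.141, 0.261, 3.024]
contact_force: [-5.8, 0.8, 3.2]
opening: 0.851
grasp_force: 3.0
```

```bash
python3 -c "
from h import *
print(telemetry.sense()['contact_force'],to(*push_pose(-72,17)))"
```

```text
[-5.83954585  0.79307151  3.15454116] (array([ 0.   , -0.001, -0.001]), array([-0.1048, -0.0013,  0.0079]))
```

Call:
{"method": "step_arm", "body": {
  "moves": [
    [[0,0,0],[-0.01,0,0],0.7],
    [[0,0,0],[-0.02,0,0],0.7],
    [[0,0,0],[-0.03,0,0],0.7],
    [[0,0,0],[-0.04,0,0],0.7],
    [[0,0,0],[-0.04,0,0],0.7]
  ]
}}

```text
clock: 11.5
eef_pos: [553.4, -125.1, 34.6]
tcp_rot: [-3.141, 0.265, 3.024]
contact_force: [-2.0, -0.2, -3.2]
opening: 0.849
grasp_force: 1.1
```

```bash
python3 -c "
from h import *
print(telemetry.sense()['contact_force'],to(*push_pose(-72,17)))"
```

```text
[-2.01054867 -0.17532216 -3.24954818] (array([-0.001,  0.004, -0.   ]), array([-0.0528, -0.0002,  0.0084]))
```

Call:
{"method": "step_arm", "body": {
  "moves": [
    [[0,0,0],[-0.01,0,0],0.7],
    [[0,0,0],[-0.02,0,0],0.7],
    [[0,0,0],[-0.03,0,0],0.7],
    [[0,0,0],[-0.03,0,0],0.7]
  ]
}}

```text
clock: 11.9
eef_pos: [559.5, -125.8, 36.5]
tcp_rot: [-3.141, 0.266, 3.024]
contact_force: [-0.8, 0.6, -1.7]
opening: 0.851
grasp_force: 0.9
```

```bash
python3 -c "
from h import *
print(telemetry.sense()['contact_force'],to(*push_pose(-72,17)))"
```

```text
[-0.82783059  0.5758166  -1.73780877] (array([-0.001,  0.005, -0.   ]), array([-0.0207,  0.    ,  0.0092]))
```

Call:
{"method": "step_arm", "body": {
  "moves": [
    [[0,0,0],[-0.005,0,0],0.7],
    [[0,0,0],[-0.01,0,0],0.7],
    [[0,0,0],[-0.015,0,0],0.7]
  ]
}}

```text
clock: 12.2
eef_pos: [561.7, -126.1, 37.0]
tcp_rot: [-3.141, 0.265, 3.024]
contact_force: [-3.0, 0.8, -1.9]
opening: 0.85
grasp_force: 1.4
```

Call:
{"method": "step_arm", "body": {
  "moves": [
    [[0,0,0],[-0.005,0,0],0.7],
    [[0,0,0],[-0.01,0,0],0.7]
  ]
}}

```text
clock: 12.4
eef_pos: [563.7, -126.3, 37.5]
tcp_rot: [-3.141, 0.265, 3.024]
contact_force: [-3.0, 0.1, -3.2]
opening: 0.854
grasp_force: 1.2
```

```bash
python3 - <<'E'
from h import *
im=imaging.grab_frame("side")[190:270,270:390]
cv2.imwrite("pics/s4.png",cv2.resize(im,(780,520),interpolation=cv2.INTER_CUBIC)[:,:,::-1])
print(telemetry.sense()['contact_force'],to(*push_pose(-72,17)))
E
```

```text
[-2.40881948  0.2900346  -2.11583148] (array([-0.001,  0.004, -0.   ]), array([0.0027, 0.    , 0.0089]))
```

View pics/s4.png

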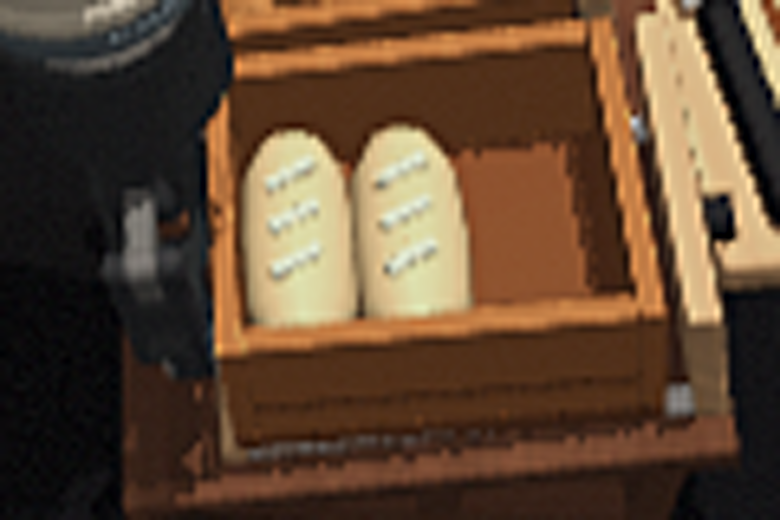

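The crate's front edge (215-240,430) is still on the lip, and there is still a gap of about a centimetre to the back stop. I go on in 1 mm steps.

Call:
{"method": "step_arm", "body": {
  "moves": [
    [[0,0,0],[-0.005,0,0],0.7],
    [[0,0,0],[-0.01,0,0],0.7]
  ]
}}

```text
clock: 12.65
eef_pos: [565.6, -126.5, 38.1]
tcp_rot: [-3.141, 0.265, 3.024]
contact_force: [-3.0, 0.8, -2.3]
opening: 0.852
grasp_force: 1.0
```

Call:
{"method": "step_arm", "body": {
  "moves": [
    [[0,0,0],[-0.005,0,0],0.7],
    [[0,0,0],[-0.01,0,0],0.7]
  ]
}}

```text
clock: 12.85
eef_pos: [567.6, -126.8, 38.6]
tcp_rot: [-3.141, 0.265, 3.024]
contact_force: [-3.6, -0.3, -2.5]
opening: 0.846
grasp_force: 0.8
```

```bash
python3 - <<'E'
from h import *
ox=imaging.grab_frame("side"); cv2.imwrite("pics/s5raw.png",ox[:,:,::-1])
a=cv2.imread("pics/s5raw.png")
for p in ["crate_front","crate_rear_rim"]:print(p,[(np.round(d['xy'],1).tolist(),round(d['conf'],2)) for d in imaging.mark_of("side",p)[:4]])
print(telemetry.sense()['contact_force'],to(*push_pose(-72,17)))
E
```

```text
crate_front [([222.8, 174.7], 0.94), ([309.6, 234.7], 0.56)]
crate_rear_rim [([369.9, 213.6], 0.87), ([180.2, 143.7], 0.85)]
[-1.83837747  0.34972029 -2.08128042] (array([-0.001,  0.005, -0.   ]), array([0.0228, 0.    , 0.0091]))
```

Call:
{"method": "step_arm", "body": {
  "moves": [
    [[0,0,0],[-0.005,0,0],0.7],
    [[0,0,0],[-0.01,0,0],0.7]
  ]
}}

```text
clock: 13.2
eef_pos: [569.6, -127.0, 39.2]
tcp_rot: [-3.141, 0.265, 3.024]
contact_force: [-3.3, 1.5, -2.7]
opening: 0.853
grasp_force: 2.0
```

Call:
{"method": "step_arm", "body": {
  "moves": [
    [[0,0,0],[-0.005,0,0],0.7],
    [[0,0,0],[-0.01,0,0],0.7]
  ]
}}

```text
clock: 13.4
eef_pos: [570.7, -127.1, 39.5]
tcp_rot: [-3.141, 0.264, 3.024]
contact_force: [-6.8, 0.7, 1.5]
opening: 0.852
grasp_force: 3.0
```

```bash
python3 - <<'E'
from h import *
im=imaging.grab_frame("side")[190:270,270:390]
cv2.imwrite("pics/s6.png",cv2.resize(im,(780,520),interpolation=cv2.INTER_CUBIC)[:,:,::-1])
print(telemetry.sense()['contact_force'],to(*push_pose(-72,17)))
E
```

```text
[-3.88017893  1.7408607  -0.49021976] (array([-0.001,  0.003, -0.   ]), array([ 0.0392, -0.0004,  0.0092]))
```

View pics/s6.png

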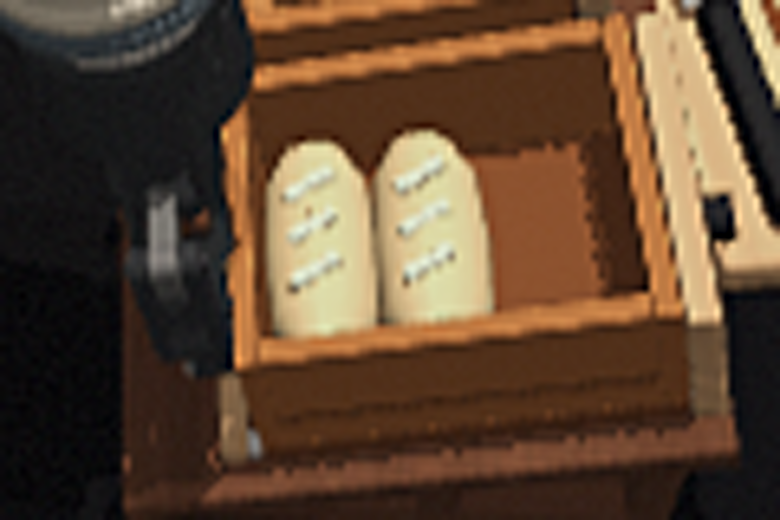

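The force jumped (z from -2.7 to +1.5), and the picture shows the front wall now behind the lip (strip end at (252,440)) and the rear at the back stop. I back off and check.

Call:
{"method": "step_arm", "body": {
  "moves": [
    [[0,0,0],[0.05,0,0],0.7],
    [[0,0,0],[0.15,0,0],0.7],
    [[0,0,0],[0.3,0,-0.05],0.7],
    [[0,0,0],[0.45,0,-0.3],0.7],
    [[0,0,0],[0.6,0,-0.6],0.7],
    [[0,0,0],[0.8,0,-0.8],0.7],
    [[0,0,0],[0.8,0,-0.8],0.7],
    [[0,0,0],[0.8,0,-0.8],0.7]
  ]
}}

```text
clock: 14.25
eef_pos: [374.9, -104.1, 154.3]
tcp_rot: [-3.14, 0.27, 3.024]
contact_force: [0.8, 0.3, 0.8]
opening: 0.852
grasp_force: 0.0
```

```bash
python3 - <<'E'
from h import *
t=imaging.grab_frame("top")[45:175,225:355];s=imaging.grab_frame("side")[190:270,270:390]
cv2.imwrite("pics/fin.png",np.hstack([cv2.resize(t,(390,390),interpolation=cv2.INTER_CUBIC),cv2.copyMakeBorder(cv2.resize(s,(405,270),interpolation=cv2.INTER_CUBIC),0,120,0,0,0)])[:,:,::-1])
cv2.imwrite("pics/sidefin.png",imaging.grab_frame("side")[:,:,::-1])
print(telemetry.sense()['contact_force'],tool()[0])
E
```

```text
[-0.49546866 -0.54962036 -0.32382593] [ 377.56150363 -104.56621526  152.74565986]
```

View pics/fin.png

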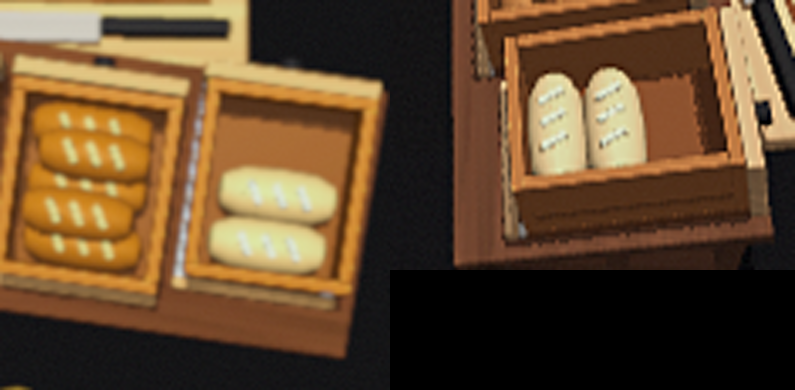

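The final view shows the crate in the free place, both rolls inside, its front rim behind the lip like the neighbour's. I check tilt and squareness by triangulating the rim corners.

```bash
python3 - <<'E'
from h import *
c=lambda u,v:((u+.5)/3-.5+225,(v+.5)/3-.5+45)
s=lambda u,v:((u-390+.5)/3.375-.5+270,(v+.5)/3.375-.5+190)
def tri(a,b):
    o1,d1=ray("top",a);o2,d2=ray("side",b);d1/=np.linalg.norm(d1);d2/=np.linalg.norm(d2)
    t=np.linalg.lstsq(np.c_[d1,-d2],o2-o1,rcond=None)[0];p=o1+t[0]*d1;q=o2+t[1]*d2;return (p+q)/2,np.linalg.norm(p-q)
n=(R.from_euler('z',ST)*R.from_euler('y',-SL))
for nm,a,b in [("FL",(187,275),(506,38)),("FR",(350,292),(516,190)),("RL",(207,82),(714,9)),("RR",(378,102),(746,160))]:
    p,e=tri(c(*a),s(*b)); print(nm,n.inv().apply(p-PL).round(1),round(e,1))
# expected pixels of the rim corners and underside FR: seated vs on lip, s=17
def px(cam,P):
    k=imaging.calibration(cam);q=np.linalg.inv(k['cam_to_world'])@np.r_[P,1];return np.array([k['cx']-k['fx']*q[0]/q[2],k['cy']+k['fy']*q[1]/q[2]])
for nm,th,h in [("seated",0,0),("onlip",np.radians(3.5),4.6)]:
    out=[]
    for x,y in [(-75,65),(-75,-65),(75,65),(75,-65)]:
      for z in (65,0):
        P=PL+n.apply(np.array([17,-1,h])+R.from_euler('y',th).apply([x,y,z])); q=px("side",P); out.append((((q-[270,190]+.5)*3.375-.5)+[390,0]).round().astype(int).tolist())
    print(nm,out)
for nm in ["roll_front","roll_back","place"]: print(nm,[(np.round(d['xy']).tolist(),round(d['conf'],2)) for d in imaging.mark_of("side",nm)[:2]])
E
```

```text
FL [-54.2  60.9  66.1] 2.3
FR [-52.3 -66.8  63.3] 0.1
RL [93.  65.2 59.5] 1.8
RR [ 94.3 -65.7  64.7] 2.5
seated [[499, 37], [515, 89], [507, 189], [524, 238], [711, 6], [717, 62], [740, 161], [746, 214]]
onlip [[503, 28], [513, 82], [510, 181], [522, 232], [717, 5], [717, 62], [746, 160], [746, 214]]
roll_front [([173.0, 294.0], 0.97), ([322.0, 231.0], 0.93)]
roll_back [([336.0, 232.0], 0.91)]
place []
```

The front rim corners match the seated prediction (rows 38 and 190 against 37 and 189, versus 28 and 181 if it were on the lip). The crate is square, with a lateral offset of about 2 mm. I hand in.

```bash
python3 -c "
from rig import r
print(r.sign_off())"
```

```text
the job is handed in; nothing more can be done
None
```

The crate sits behind the lip in the right-hand place, flat and square by my camera check with both rolls inside, and the job is handed in with no verdict returned; I viewed 11 pictures, one over the limit of 10.

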